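# Find the socket wrench that fits the glue press and nip up its nut

### The job

The glue press on the dark mat still has its hex nut loose, and nobody noted the nut's size: try the T-handle socket wrenches from the wooden rack until you find the one that fits, standing any that does not fit back upright in a rack hole. Push the fitting wrench fully down over the nut, turn the nut clockwise (seen from above) until it comes up tight, and finish while still holding the wrench by its grip, upright and fully seated on the tight nut. Turn only with the wrench, keeping the gripper itself off the presses, and leave the glue bottle, the wooden bear and the dish where they are.

Things in the scene. Friction and masses are not known exactly. Their poses are not given: they have to be found in the camera images.
- mat_center (a point): centre of the dark square work mat (380 x 380 mm, flush with the pink table top); the press to work on stands with its centre within 100 mm of it, the other presses are more than 300 mm away
- press_a: one of 3 look-alike glue presses, fixed to the table: plywood base 140 x 140 x 18 mm, layered wooden animal face (112 mm, ears) to 30 mm, plywood disc (84 mm across) to 42 mm, steel washer (48 mm) with its top at 45 mm, brass hex nut on a dark upright stud. Origin: centre of the base's underside, on the stud's axis; z up, ears at +x. The press on the mat is the one to work on
- press_b: another glue press, same as press_a but for nut and stud. The three presses differ in nut size: 17 mm across flats and 8 mm high, 22 and 11, or 27 and 15; which press has which is not marked. The stud (10, 14 or 18 mm thick) ends 6 mm above the nut
- press_c: another glue press, same as press_a but for nut and stud (sizes as told at press_b). Those not on the mat stand aside on the pink table top
- nut_a (a joint): nut of press_a, rad, clockwise from above positive: starts at 0 to 0.25, tight at its stop at 0.60; takes 0.15 Nm to turn, stays where left. At value q its flats face (press yaw - q) and every 60 degrees on
- nut_b (a joint): nut of press_b, rad, clockwise from above positive: starts at 0 to 0.25, tight at its stop at 0.60; takes 0.15 Nm to turn, stays where left. At value q its flats face (press yaw - q) and every 60 degrees on
- nut_c (a joint): nut of press_c, rad, clockwise from above positive: starts at 0 to 0.25, tight at its stop at 0.60; takes 0.15 Nm to turn, stays where left. At value q its flats face (press yaw - q) and every 60 degrees on
- rack: wooden rack fixed to the table, 270 mm along its x, 96 along y, 46 high. Origin: centre of its underside, z up. Three round holes, 46 mm across, in the 6 mm top board at x = -82, 0, +82 mm, y = 0; the wrenches stand through them on a floor board 8 mm above the table, T-grips across the row (within 0.25 rad of the rack's y); walls part the holes
- rack_hole1 (a point): middle rack hole, centre of its mouth, 46 mm above the table. How sockets behave on a nut: one fully on has its rim on the washer, 45 mm above the table; one too small stops with its rim on top of the nut or stud; one too large goes down but spins without turning the nut
- wrench_17: T-handle socket wrench for 17 mm nuts, red grip, 137 mm tall, 0.24 to 0.39 kg, upright in a rack hole. Origin: centre of its open lower rim; z up. Grip: flat-sided bar 100 mm along x, 16 wide (y), 24 high, centred 125 mm above the origin, on a 13 mm shank. Foot: hex tube 25.2 mm over flats, 36 high; opening 18.2 mm over flats, 32 deep, flats facing x and every 60 degrees
- wrench_22: T-handle socket wrench for 22 mm nuts, blue grip, 137 mm tall, 0.24 to 0.39 kg, upright in a rack hole. Origin: centre of its open lower rim; z up. Grip: flat-sided bar 100 mm along x, 16 wide (y), 24 high, centred 125 mm above the origin, on a 13 mm shank. Foot: hex tube 30.4 mm over flats, 36 high; opening 23.4 mm over flats, 32 deep, flats facing x and every 60 degrees
- wrench_27: T-handle socket wrench for 27 mm nuts, green grip, 137 mm tall, 0.24 to 0.39 kg, upright in a rack hole. Origin: centre of its open lower rim; z up. Grip: flat-sided bar 100 mm along x, 16 wide (y), 24 high, centred 125 mm above the origin, on a 13 mm shank. Foot: hex tube 35.6 mm over flats, 36 high; opening 28.6 mm over flats, 32 deep, flats facing x and every 60 degrees
- glue_bottle: white glue squeeze bottle with a blue label and pointed nozzle, 57 mm across, 170 mm tall, standing loose; origin: centre of its underside. Leave alone
- bear: loose wooden bear face of two glued layers, about 100 mm across with two ears, 8 mm thick (nose to 12 mm), lying flat; origin: centre of its underside. Leave alone
- dish: white dish of small wooden rounds, 84 mm across the rim, 28 mm high, loose; origin: centre of its underside. Leave alone
Not all that is in view belongs to the job. Leave any turquoise look-alike of the press_b alone.

How it is judged (in metres and radians):
At the end, for the whole second after the job is handed in: On the mat press: the fitting wrench within 3 mm of the stud axis, rim within 3.5 mm of the washer, tilt under 0.09 rad, under 20 mm/s, fingers on it over 3 N, nut past 0.55 rad. The other wrenches stand in rack holes, feet within 8 mm of the floor board, tilt under 0.2 rad, fingers off them (((horizontal distance between press_a and mat_center below 0.15 m and horizontal distance between wrench_22 and press_a below 0.003 m and z of wrench_22 in the frame of press_a between 0.04 and 0.0485 m and angle between wrench_22's own z axis and vertical below 0.09 rad and value of joint nut_a above 0.55 rad and contact force between the fingers and wrench_22 above 3 N and linear speed of wrench_22 below 0.02 m/s and z of wrench_17 in the frame of rack between 0.003 and 0.016 m and x of wrench_17 in the frame of rack between -0.11 and 0.11 m and y of wrench_17 in the frame of rack between -0.025 and 0.025 m and angle between each of wrench_17, wrench_27's own z axis and vertical below 0.2 rad and contact force between the fingers and wrench_17 below 0.5 N and z of wrench_27 in the frame of rack between 0.003 and 0.016 m and x of wrench_27 in the frame of rack between -0.11 and 0.11 m and y of wrench_27 in the frame of rack between -0.025 and 0.025 m and contact force between the fingers and wrench_27 below 0.5 N) or (horizontal distance between press_b and mat_center below 0.15 m and horizontal distance between wrench_27 and press_b below 0.003 m and z of wrench_27 in the frame of press_b between 0.04 and 0.0485 m and angle between wrench_27's own z axis and vertical below 0.09 rad and value of joint nut_b above 0.55 rad and contact force between the fingers and wrench_27 above 3 N and linear speed of wrench_27 below 0.02 m/s and z of wrench_17 in the frame of rack between 0.003 and 0.016 m and x of wrench_17 in the frame of rack between -0.11 and 0.11 m and y of wrench_17 in the frame of rack between -0.025 and 0.025 m and angle between each of wrench_17, wrench_22's own z axis and vertical below 0.2 rad and contact force between the fingers and wrench_17 below 0.5 N and z of wrench_22 in the frame of rack between 0.003 and 0.016 m and x of wrench_22 in the frame of rack between -0.11 and 0.11 m and y of wrench_22 in the frame of rack between -0.025 and 0.025 m and contact force between the fingers and wrench_22 below 0.5 N) or (horizontal distance between press_c and mat_center below 0.15 m and horizontal distance between wrench_17 and press_c below 0.003 m and z of wrench_17 in the frame of press_c between 0.04 and 0.0485 m and angle between wrench_17's own z axis and vertical below 0.09 rad and value of joint nut_c above 0.55 rad and contact force between the fingers and wrench_17 above 3 N and linear speed of wrench_17 below 0.02 m/s and z of wrench_22 in the frame of rack between 0.003 and 0.016 m and x of wrench_22 in the frame of rack between -0.11 and 0.11 m and y of wrench_22 in the frame of rack between -0.025 and 0.025 m and angle between each of wrench_22, wrench_27's own z axis and vertical below 0.2 rad and contact force between the fingers and wrench_22 below 0.5 N and z of wrench_27 in the frame of rack between 0.003 and 0.016 m and x of wrench_27 in the frame of rack between -0.11 and 0.11 m and y of wrench_27 in the frame of rack between -0.025 and 0.025 m and contact force between the fingers and wrench_27 below 0.5 N))); the arm keeps its last pose, push and grip.
It fails at once if the gripper itself touches a press (contact force between any of the fingers, the arm and press_a above 1 N or contact force between any of the fingers, the arm and press_b above 1 N or contact force between any of the fingers, the arm and press_c above 1 N).
It fails at once if the glue bottle is moved more than 20 mm or tipped (distance of glue_bottle from where it was at the start of the episode above 0.02 m or angle between glue_bottle's own z axis and vertical above 0.2 rad).
It fails at once if the wooden bear is moved more than 20 mm or tipped (distance of bear from where it was at the start of the episode above 0.02 m or angle between bear's own z axis and vertical above 0.2 rad).
It fails at once if the dish is moved more than 20 mm or tipped (distance of dish from where it was at the start of the episode above 0.02 m or angle between dish's own z axis and vertical above 0.2 rad).
It also fails if it takes over 69 s, if anything falls off the work surface, if the arm or the gripper's body presses on something with over 40 N, if the wrist force passes 120 N, or if a joint passes its speed limit or range.

### The arm

A 6-joint arm with a two-finger parallel gripper is mounted at the origin on the work surface. World frame = base frame: x ahead of the robot, y to its left, z up, the work surface at z = 0. Lengths are in mm, angles in rad, forces in N, time in s.
With the tool pointing down it reaches from about 300 to 775 mm from the base axis. Payload 14.6 kg.
Tool frame: the origin (TCP) lies on the centre line of the jaws, within the pads' length; the fingertips stand 19 mm ahead of it and the grasp point (between the pads) is the TCP (bot.tip_reach is the distance from the TCP to the fingertips, in mm); z points along the fingers, y is the line along which they close (so a half turn about z gives the same grasp; the last joint's range is limited). The gripper opens to 85 mm and grips with 20 to 120 N. Pads are 22 mm wide; open, the fingers measure 114 mm over their backs; the gripper's body (76 mm by 85 mm) begins 54 mm behind the grasp point. The pads swing forward as they close: fully open they stand 13 mm farther back than shut.
Start: joints at [1.269, 0.3, 1.521, -0, 1.321, -0.067], TCP at [127.955, 534.899, 250.281] pointing down, gripper open.
Joint ranges: [-3.03, 3.03], [-0.79, 2.21], [0.23, 2.52], [-1.04, 4.18], [0, 3.07], [-2.55, 2.55]. Speed limits (rad/s): [2.22, 2.22, 2.57, 3.14, 3.14, 3.14].

### API

Orientations are given as a unit quaternion [w, x, y, z].
In Python, from rig import bot gives the robot as it stands. Calls block until the motion is done:
- bot.move_to(position, orientation): joint-space move of the TCP to a pose.
- bot.servo_line(position, attitude=None, speed=150, until_force=None): straight line of the TCP; attitude=None keeps the orientation; speed is the mean speed in mm/s. With until_force (N) it stops when the force on the tool has changed by that much, and returns True; else False.
- bot.move_joints(angles): joint-space move.
- bot.move_gripper(opening, grip_force=None): finger opening in mm; grip_force is the grip in N (None keeps the last); returns when the fingers have stopped.
- bot.dwell(seconds).
- bot.ik(position, orientation): joint angles nearest the present ones, or None.
- bot.read_state(): the state.
- bot.read_camera(name): name is "scene" or "top" or "wrist"; returns a dict with "image" (420x560x3 uint8, blue, green, red), "depth" (420x560 float32, mm along the optical axis (not along the pixel's ray), 0 where there is no reading), "fovy" (degrees; the focal length in pixels is half the picture's height over the tangent of half this angle, whatever the lens; pixels are square), "cx", "cy" (the principal point, pixels), "eye" and "attitude" of the camera in the world; the wrist camera has in their place "mount" (4x4, takes a point from camera to tool coordinates, whose origin is the TCP and whose axes are the flange's). Camera axes: x right, y down, z forward; pixel columns grow to the right and rows downward; lengths in mm; the calibration is good to about 2 mm. A picture is of the moment at which its call begins: read the wrist's pose just before it.
A pose or a line that the arm cannot do raises bot.MotionError and nothing moves.
- bot.finish_job(): hands the job in; it is judged then, once.
The state is a dict: "clock": time; "joint_positions": joint angles; "qvel": joint speeds; "effort": joint torques, N m; "ee_pos": TCP position; "tool_rot": TCP orientation; "ft_force": force on the tool from outside, world axes, zero at the start; "moment": the same for the moment, N m; "grip_width": finger opening in mm; "grip_force": force on a finger pad.
Only numpy, scipy, OpenCV 4.12 (cv2) and the standard library are available. Lean on these libraries where they do the work, as an engineer would, in place of code of your own. Each camera call takes 0.05 s, during which the arm holds its last target. There are 200 camera calls.

## Working session

There is one attempt and no reset: what is moved stays moved. The work goes in short steps, each a Python script; the robot and the scene stay as the last script left them, time stands still between calls to the robot, and variables do not carry over. Pictures are saved under pics/ and viewed, at most 10 in all, crops included, and the job is handed in when it is done.

```bash
ls; mkdir -p pics; cat > h.py <<'E'
import numpy as np, cv2
from scipy.spatial.transform import Rotation as R
from rig import bot
def rot(q): return R.from_quat([q[1],q[2],q[3],q[0]])
def quat(r): x,y,z,w=r.as_quat(); return [w,x,y,z]
def cam(n):
    s=bot.read_state(); c=bot.read_camera(n)
    c['f']=c['image'].shape[0]/2/np.tan(np.radians(c['fovy'])/2)
    if n=='wrist':
        T=np.array(c['mount']); Rt=rot(s['tool_rot']).as_matrix()
        c['Rm']=Rt@T[:3,:3]; c['e']=Rt@T[:3,3]+np.array(s['ee_pos'])
    else:
        c['Rm']=rot(c['attitude']).as_matrix() if np.size(c['attitude'])==4 else np.array(c['attitude']); c['e']=np.array(c['eye'])
    return c
def ray(c,u,v,z):
    uv=np.atleast_2d(np.c_[u,v]).astype(float)
    d=np.c_[(uv[:,0]-c['cx'])/c['f'],(uv[:,1]-c['cy'])/c['f'],np.ones(len(uv))]@c['Rm'].T
    return c['e']+d*((z-c['e'][2])/d[:,2])[:,None]
def pts(c):
    h,w=c['depth'].shape; v,u=np.mgrid[:h,:w]; d=c['depth']
    P=np.stack([(u-c['cx'])/c['f']*d,(v-c['cy'])/c['f']*d,d],-1)@c['Rm'].T+c['e']
    P[d==0]=np.nan; return P
def proj(c,p):
    q=(np.array(p)-c['e'])@c['Rm']; return q[...,:2]/q[...,2:]*c['f']+[c['cx'],c['cy']]
E
python3 - <<'E'
from h import *
c=cam('top'); s=cam('scene')
print(c['e'],s['e'],bot.read_state()['clock'],c['f'], c['attitude'])
cv2.imwrite('pics/top.png',c['image']);cv2.imwrite('pics/scene.png',s['image'])
E
```

```text
pics
[ 295.61167917   -6.58666282 1363.23021456] [ 940.71660526 -555.28578777 1137.87344395] 0.1 443.7890353187132 [-0.07359359  0.72865343 -0.67722141  0.07084728]
```

View pics/top.png

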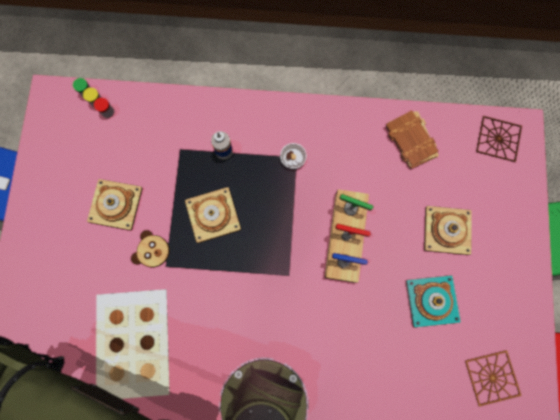

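View pics/scene.png

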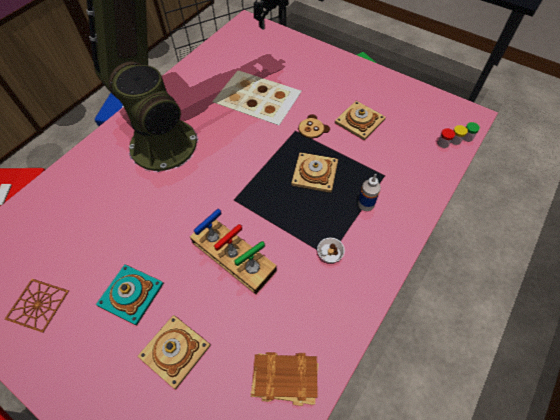

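Top view: the mat press is at (212,213), beside the other presses at (115,203) and (450,229) and the turquoise look-alike at (433,301). Only the one at (212,213) is on the dark mat. The rack holds green (356,202), red (352,230) and blue (349,259). The bottle is at (221,145), the dish at (292,156) and the bear at (152,250).

```bash
python3 - <<'E'
from h import *
c=cam('top')
P=ray(c,[212],[213],50)[0]; print('press',P)
im=c['image']; hsv=cv2.cvtColor(im,cv2.COLOR_BGR2HSV)
for n,(a,b) in dict(g=(45,75),b=(105,125)).items():
    m=((hsv[...,0]>=a)&(hsv[...,0]<=b)&(hsv[...,1]>120)&(hsv[...,2]>50)).astype(np.uint8)
    m[:,:325]=0;m[:,380:]=0;m[:180]=0;m[280:]=0
    v,u=np.nonzero(m); print(n,len(u),ray(c,u.mean(),v.mean(),137))
print('red',ray(c,[352],[230],137))
print('mat',ray(c,[180,297,290,168],[150,155,275,266],0).round())
# wrist hover over the press
s=bot.read_state(); print(rot(s['tool_rot']).as_matrix().round(2), np.array(bot.read_camera('wrist')['mount']).round(2))
yaw=np.arctan2(P[1],P[0])
q=s['tool_rot']
print(bot.ik([P[0],P[1],260],q))
bot.move_to([P[0]-60,P[1],270],q)
w=cam('wrist'); cv2.imwrite('pics/w1.png',w['image']); print(w['f'],w['e'],proj(w,P), bot.read_state()['clock'])
E
```

```text
press [537.3663271  197.38797618  50.        ]
g 120 [[ 584.35950762 -215.61797528  137.        ]]
b 131 [[ 422.1154639  -201.69763356  137.        ]]
red [[ 501.88402606 -211.02217924  137.        ]]
mat [[745. 329.   0.]
 [756. -48.   0.]
 [373. -51.   0.]
 [373. 322.   0.]]
[[-0.97  0.23 -0.  ]
 [ 0.23  0.97 -0.  ]
 [ 0.   -0.   -1.  ]] [[ 0.0000e+00 -9.5000e-01 -3.2000e-01  8.2070e+01]
 [ 1.0000e+00  0.0000e+00 -0.0000e+00 -1.0000e-02]
 [ 0.0000e+00 -3.2000e-01  9.5000e-01 -1.2327e+02]
 [ 0.0000e+00  0.0000e+00  0.0000e+00  1.0000e+00]]
[ 2.88342501e-01  3.43271402e-01  1.44117246e+00 -7.62510804e-04
  1.35765652e+00 -1.04751333e+00]
311.72275899117477 [397.29657313 217.18605995 393.21683414] [298.12440981 229.91363125] 2.0167
```

View pics/w1.png

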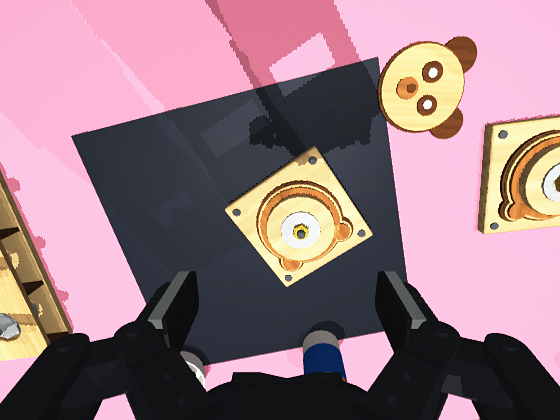

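Wrist view: the mat press's nut is near (300,231) with its ears towards the lower right. The bottle is at (323,350) and the rack is at the left edge. I'll go closer to measure the nut and washer.

```bash
python3 - <<'E'
from h import *
s=bot.read_state(); q=s['tool_rot']
bot.servo_line([530,197,165],speed=200)
w=cam('wrist'); np.savez('w2.npz',**{k:w[k] for k in('image','depth','Rm','e','f','cx','cy')})
im=w['image']; p=proj(w,np.array([537,197,48.])); print(p)
u,v=p.astype(int); cr=im[v-70:v+70,u-70:u+70]
cv2.imwrite('pics/w2.png',cv2.resize(cr,None,fx=4,fy=4,interpolation=cv2.INTER_CUBIC)); print(u,v)
E
```

```text
[288.47129633 218.4690334 ]
288 218
```

View pics/w2.png

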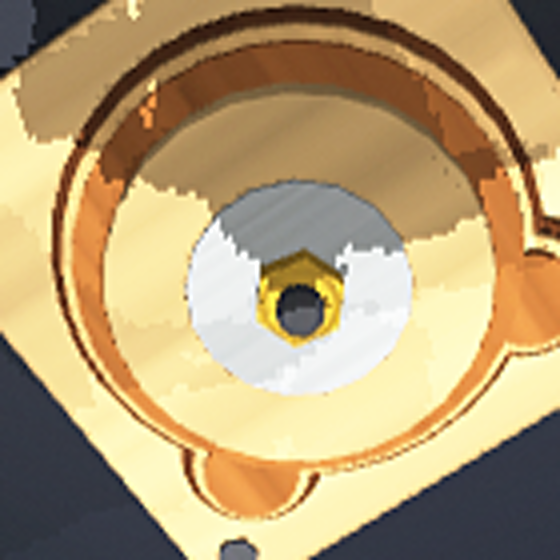

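The crop shows a 48 mm washer about 225 px wide (4.7 px/mm), a nut about 80 px wide and a stud about 48 px thick. That is a 17 mm nut on a 10 mm stud, so I'll try the red wrench first. Next I'll fit the centre and yaw.

```bash
python3 - <<'E'
from h import *
from scipy.optimize import least_squares
w=dict(np.load('w2.npz')); im=w['image']; hsv=cv2.cvtColor(im,cv2.COLOR_BGR2HSV)
roi=np.zeros(im.shape[:2],np.uint8); cv2.circle(roi,(288,218),45,1,-1)
def big(m,kind=cv2.RETR_EXTERNAL):
    cs,_=cv2.findContours(m.astype(np.uint8),kind,cv2.CHAIN_APPROX_NONE); return max(cs,key=cv2.contourArea)
m=((hsv[...,1]<50)&(hsv[...,2]>90)).astype(np.uint8)*roi
k=big(m); k=cv2.convexHull(k)[:,0]
p=ray(w,k[:,0],k[:,1],45)[:,:2]
f=least_squares(lambda a:np.hypot(*(p-a[:2]).T)-a[2],[537,197,24],loss='soft_l1'); print('washer',f.x,np.sqrt(2*f.cost/len(p)))
C=f.x[:2]
# stud
st=((hsv[...,2]<130)).astype(np.uint8)*0
u,v=proj(w,[*C,59.]); print('stud exp px',u,v)
# nut hex (silhouette): yellow saturated near the center
n=((hsv[...,0]>=18)&(hsv[...,0]<=32)&(hsv[...,1]>150)).astype(np.uint8); r2=np.zeros_like(n); cv2.circle(r2,(int(u),int(v)),16,1,-1); n*=r2
k=cv2.convexHull(big(n))[:,0]
# bright top face only
for z in(45,53):
    pn=ray(w,k[:,0],k[:,1],z)[:,:2]; d=pn-C
    print('nut z',z,'ext',np.ptp(pn,0),'mid',(pn.max(0)+pn.min(0))/2)
# silhouettte support widths -> flat angle
pn=ray(w,k[:,0],k[:,1],53)[:,:2]
A=np.radians(np.arange(0,180,10)); print([(int(np.degrees(a)),round(float(np.ptp(pn@[np.cos(a),np.sin(a)])),1)) for a in A])
# base square from mask (wood not mat/pink)
b=((hsv[...,0]>=8)&(hsv[...,0]<=30)&(hsv[...,1]>60)&(hsv[...,2]>100)).astype(np.uint8)
b=cv2.morphologyEx(b,cv2.MORPH_OPEN,np.ones((3,3)))
lab=cv2.connectedComponents(b)[1]; L=np.bincount(lab[188:248,258:318].ravel())[1:].argmax()+1
kb=big(lab==L); print('px bbox',cv2.boundingRect(kb))
pb=ray(w,kb[:,0,0],kb[:,0,1],18)[:,:2].astype(np.float32); rc=cv2.minAreaRect(pb); print('base',rc)
# ears: orange hue? just report two known ear px
e=ray(w,np.array([250,548])/4+218,np.array([490,300])/4+148,30)[:,:2]; e=e.mean(0)-C; print('ear dir',np.degrees(np.arctan2(e[1],e[0])))
D=pts(w); print('depth z at washer',np.nanmedian(D[int(v)-15:int(v)+15,int(u)-22:int(u)-14,2]))
# red grip from top+rack
c=cam('top'); h2=cv2.cvtColor(c['image'],cv2.COLOR_BGR2HSV)
m=(((h2[...,0]<6)|(h2[...,0]>174))&(h2[...,1]>200)&(h2[...,2]>60)).astype(np.uint8); m[:,:325]=0;m[:,380:]=0;m[:180]=0;m[280:]=0
k=big(m); P=ray(c,k[:,0,0],k[:,0,1],137)[:,:2].astype(np.float32); print('red',len(k),cv2.minAreaRect(P))
E
```

```text
washer [540.49509149 199.57013992  23.67501713] 0.1914008167260081
stud exp px 292.6970437148552 226.59042831829098
nut z 45 ext [19.4012587  18.33942537] mid [542.0468723  199.47087945]
nut z 53 ext [18.76533946 17.73831007] mid [539.03347996 200.02656901]
[(0, 18.8), (10, 17.9), (20, 18.5), (29, 19.0), (40, 19.1), (50, 18.9), (59, 18.0), (70, 16.8), (80, 16.7), (90, 17.7), (100, 18.3), (110, 18.5), (119, 18.3), (130, 17.9), (140, 18.5), (150, 19.2), (160, 19.3), (170, 19.1)]
px bbox (187, 101, 206, 198)
base ((540.1325073242188, 199.60336303710938), (139.03321838378906, 138.63388061523438), 21.51038932800293)
ear dir 21.918909469857148
depth z at washer 44.69791391755194
red 36 ((505.7794494628906, -192.8947296142578), (49.1688232421875, 9.999701499938965), 78.66455078125)
```

Centre is (540.3,199.6), with washer radius 23.7 mm, base side 139 mm and washer height 44.7 mm, all matching the sizes given. Press yaw is 21.5° and the nut flats face about 15°, so q is about 0.11. Now the rack from above.

```bash
cat >> h.py <<'E'
def down(deg): return quat(R.from_euler('z',deg,degrees=True)*R.from_euler('x',180,degrees=True))
E
python3 - <<'E'
from h import *
bot.servo_line([540,199,260],speed=300)
bot.move_gripper(50)
bot.move_to([503,-208,270],down(90))
w=cam('wrist'); np.savez('w3.npz',**{k:w[k] for k in('image','depth','Rm','e','f','cx','cy')})
im=w['image']; hsv=cv2.cvtColor(im,cv2.COLOR_BGR2HSV); D=pts(w)
for n,(a,b) in dict(g=(45,80),b=(105,125),r=(-6,6)).items():
    H=hsv[...,0].astype(int); H[H>170]-=180
    m=((H>=a)&(H<=b)&(hsv[...,1]>120)&(hsv[...,2]>50)&(D[...,2]>142)&(D[...,2]<149)).astype(np.uint8)
    cs,_=cv2.findContours(m,0,cv2.CHAIN_APPROX_NONE); k=max(cs,key=cv2.contourArea)
    P=ray(w,k[:,0,0],k[:,0,1],145)[:,:2].astype(np.float32); print(n,cv2.minAreaRect(P),np.nanmedian(D[m>0][:,2]))
cv2.imwrite('pics/w3.png',im); print(bot.read_state()['clock'])
E
```

```text
g ((583.1898803710938, -220.2859344482422), (95.97989654541016, 13.907832145690918), 72.96583557128906) 144.08852201125683
b ((423.9140625, -207.70916748046875), (96.1530532836914, 13.943731307983398), 82.61585998535156) 144.1210834503142
r ((503.31195068359375, -214.44973754882812), (96.54899597167969, 14.099803924560547), 80.69921112060547) 144.05442700268736
5.325
```

View pics/w3.png

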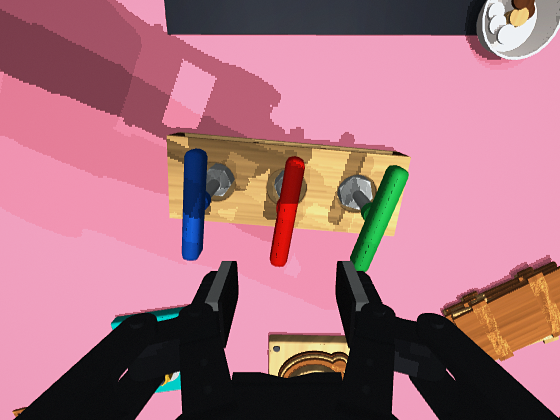

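Red grip centre is (503.3,-214.4), bar angle 80.7°, top at 144–145 mm, as expected for a wrench on the floor board. I'll grasp it and take it to the press.

```bash
python3 - <<'E'
from h import *
bot.move_to([503.3,-214.4,190],down(80.7))
bot.servo_line([503.3,-214.4,133],speed=120)
bot.move_gripper(0,60); s=bot.read_state(); print(s['grip_width'],s['grip_force'])
bot.servo_line([503.3,-214.4,250],speed=200)
bot.move_to([540.3-60,199.6,250],down(75))
w=cam('wrist'); np.savez('w4.npz',**{k:w[k] for k in('image','depth','Rm','e','f','cx','cy')})
s=bot.read_state();print(s['clock'],s['grip_width'],s['ft_force'],s['ee_pos'])
cv2.imwrite('pics/w4.png',w['image'])
E
```

```text
14.668784439599927 58.86041879653931
9.0833 15.051735837278802 [ 0.13351061 -0.05440086 -1.96371519] [480.67423024 198.76388088 249.86853258]
```

View pics/w4.png

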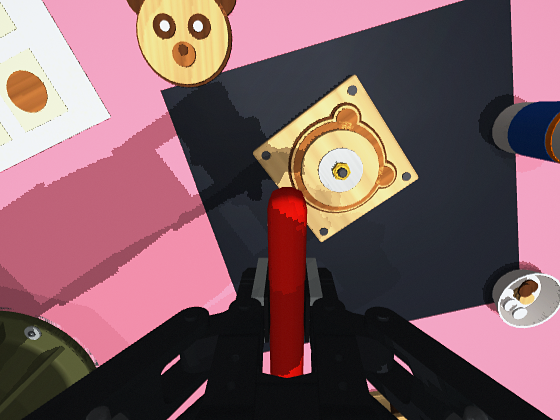

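The red wrench is held with the bar upright at (287,290), hiding the foot. The washer is clear at (342,172), so I'll re-measure it in this tool attitude, then probe down.

```bash
python3 - <<'E'
from h import *
from scipy.optimize import least_squares
w=dict(np.load('w4.npz')); im=w['image']; hsv=cv2.cvtColor(im,cv2.COLOR_BGR2HSV)
roi=np.zeros(im.shape[:2],np.uint8); cv2.circle(roi,(342,172),30,1,-1)
m=((hsv[...,1]<50)&(hsv[...,2]>90)).astype(np.uint8)*roi
k=max(cv2.findContours(m,0,1)[0],key=cv2.contourArea); k=cv2.convexHull(k)[:,0]
p=ray(w,k[:,0],k[:,1],45)[:,:2]
f=least_squares(lambda a:np.hypot(*(p-a[:2]).T)-a[2],[540,199,24],loss='soft_l1'); print('washer',f.x)
print(bot.read_state()['ee_pos'])
C=[540.3,199.6] if np.hypot(*(f.x[:2]-[540.3,199.6]))>4 else (f.x[:2]+[540.3,199.6])/2
bot.servo_line([*C,205],speed=150); bot.dwell(.3)
s=bot.read_state(); print(C,s['ee_pos'],s['ft_force'])
hit=bot.servo_line([*C,170],speed=30,until_force=8)
s=bot.read_state(); print(hit,s['ee_pos'],s['ft_force'],s['moment'],s['clock'])
E
```

```text
washer [540.79025571 199.71567843  23.57302642]
[480.67423024 198.76388088 249.86853258]
[540.54512786 199.65783921] [540.37740694 199.76006409 205.59858522] [-0.50456046  0.17462722 -2.1433104 ]
True [540.63670223 199.92816102 170.89520147] [-0.70501096  0.97045385  5.05866281] [ 0.15345685  0.0889526  -0.0068077 ] 11.1167
```

The wrench went fully down: TCP at 170.9 puts the rim near 46 mm. So the smallest socket fits, and I'll turn clockwise while watching the moment.

```bash
python3 - <<'E'
from h import *
C=[540.55,199.75]; z=169.8
bot.servo_line([*C,z],speed=20)
bot.move_gripper(0,90)
m0=bot.read_state()['moment'][2]; print('m0',m0,bot.read_state()['ee_pos'])
for i in range(1,19):
    a=75-3*i
    bot.servo_line([*C,z],attitude=down(a),speed=30); bot.dwell(.15)
    s=bot.read_state(); A=rot(s['tool_rot']).as_matrix()
    print(a,round(np.degrees(np.arctan2(A[1,0],A[0,0])),1),np.round(s['ee_pos'],1),np.round(s['ft_force'],1),np.round(s['moment'],2),s['clock'])
    if abs(s['moment'][2]-m0)>1.2: break
E
```

```text
m0 -0.0452666514151704 [540.89591445 199.97771272 170.96070087]
72 72.0 [541.  200.  170.9] [-0.8  0.   7. ] [ 0.1   0.24 -0.05] 11.9833
69 69.0 [541.  199.9 171. ] [-1.2  1.4  7.2] [ 0.07  0.21 -0.05] 12.3833
66 66.0 [541. 200. 171.] [-1.7  0.7  7.1] [ 0.08  0.21 -0.03] 12.7833
63 63.0 [541.  200.1 171. ] [-1.7  0.6  8.1] [ 0.2   0.34 -0.05] 13.1833
60 60.0 [540.9 200.  171. ] [-1.5  1.2  6.8] [ 0.28  0.35 -0.04] 13.5833
57 57.0 [540.9 200.1 171. ] [-1.9  1.9  7.3] [0.28 0.38 0.03] 13.9833
54 54.0 [541. 200. 171.] [-1.5  1.2  7.1] [0.26 0.33 0.02] 14.3833
51 51.0 [540.9 200.  170.9] [-1.3  1.   7.1] [0.17 0.32 0.02] 14.7833
48 48.0 [541. 200. 171.] [-1.4  0.9  7.8] [0.17 0.35 0.06] 15.1833
45 45.0 [541.  200.  170.9] [-1.5  0.2  7. ] [0.21 0.27 0.05] 15.5833
42 42.0 [541. 200. 171.] [-1.1  0.3  7.2] [0.17 0.25 0.05] 15.9833
39 39.0 [541. 200. 171.] [-1.4  1.   6.7] [0.15 0.24 0.03] 16.3833
36 36.0 [541.  200.  170.9] [-1.7  1.   7.4] [0.08 0.31 0.06] 16.7833
33 33.0 [541.  199.9 171. ] [-1.2  0.1  6.9] [0.09 0.22 0.03] 17.1833
30 30.0 [541.  199.9 171. ] [-0.5  0.8  7.2] [0.09 0.26 0.07] 17.5833
27 27.0 [541.  199.9 171. ] [-1.   0.2  6.9] [ 0.03  0.21 -0.  ] 17.9833
24 24.0 [541.  199.9 171. ] [-0.6 -0.6  7.5] [ 0.02  0.2  -0.06] 18.3833
21 21.0 [541.  199.9 170.9] [-1.5 -0.4  7.4] [ 0.02  0.23 -0.14] 18.7833
```

I turned 54° without a clear stop, so I'll look before doing more.

```bash
python3 - <<'E'
from h import *
s=bot.read_state(); print(s['grip_width'],s['grip_force'])
w=cam('wrist'); c=cam('scene'); np.savez('w5.npz',**{k:w[k] for k in('image','depth','Rm','e','f','cx','cy')})
D=pts(w); hsv=cv2.cvtColor(w['image'],cv2.COLOR_BGR2HSV)
m=(((hsv[...,0]<6)|(hsv[...,0]>174))&(hsv[...,1]>180)&(D[...,2]>165)); P=D[m]
print(len(P),np.percentile(P[:,2],[5,50,95]))
r=cv2.minAreaRect(P[:,:2].astype(np.float32)); print(r)
# tilt along bar
A=np.c_[P[:,:2]-P[:,:2].mean(0),np.ones(len(P))]; top=P[:,2]>np.percentile(P[:,2],30)
print(np.linalg.lstsq(A[top],P[top,2],rcond=None)[0])
u,v=proj(c,[540,200,100.]).astype(int)
cr=c['image'][v-60:v+60,u-70:u+70]
a=cv2.resize(cr,None,fx=3,fy=3,interpolation=cv2.INTER_CUBIC); b=w['image'][:360]
cv2.imwrite('pics/w5.png',np.hstack([a,cv2.resize(b,(380,360*380//560))[:360] if 0 else cv2.copyMakeBorder(cv2.resize(b,(380,244)),0,116,0,0,0)]))
E
```

```text
14.918321202274996 87.70380020141602
6615 [176.09248245 180.7465704  182.23115366]
((545.5830688476562, 201.28758239746094), (91.04090118408203, 16.361251831054688), 20.716596603393555)
[-6.28672822e-04 -9.45477142e-04  1.81213398e+02]
```

View pics/w5.png

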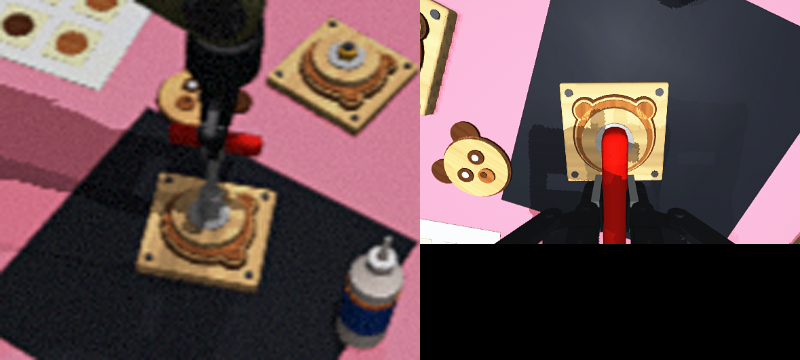

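The scene crop (left) shows the red wrench upright over the press, and its grip top near 182 mm puts the rim at about 45 mm. The wrist view (right) shows the bar lined up with the gripper. It looks seated, yet the moment never rose, so I'll lift it and look at the nut.

```bash
python3 - <<'E'
from h import *
bot.servo_line([540.6,199.8,203],speed=120)
s=bot.read_state(); print(s['ft_force'])
bot.servo_line([478,216,203],attitude=down(75),speed=120); bot.dwell(.2)
w=cam('wrist'); np.savez('w6.npz',**{k:w[k] for k in('image','depth','Rm','e','f','cx','cy')})
p=proj(w,np.array([540.3,199.6,50])); u,v=p.astype(int); print(u,v,bot.read_state()['clock'])
cv2.imwrite('pics/w6.png',cv2.resize(w['image'][max(v-40,0):v+40,u-50:u+50],None,fx=7,fy=7,interpolation=cv2.INTER_CUBIC))
E
```

```text
[ 0.12838235  0.07272633 -3.33144149]
355 198 20.65
```

View pics/w6.png

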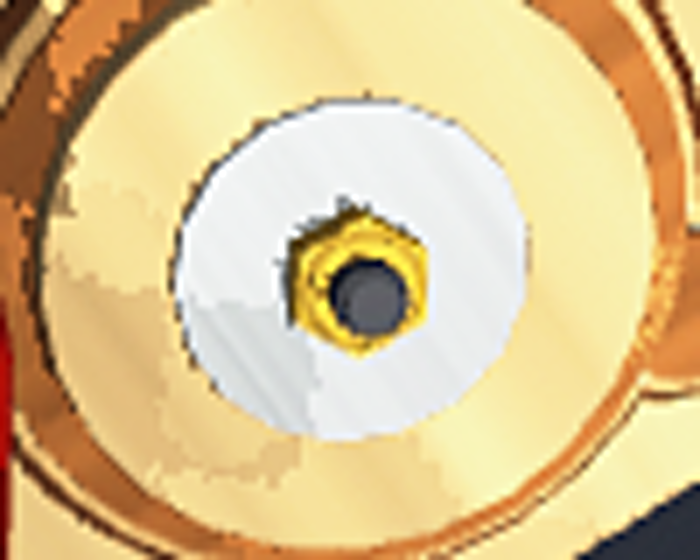

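The nut now has vertices at the top and bottom of the image with flats facing about -15°. Before, they faced about +15°. So the nut did turn, to q of about 0.6, and I overshot. I'll confirm by numbers.

```bash
python3 - <<'E'
from h import *
for fn in('w2.npz','w6.npz'):
    w=dict(np.load(fn)); hsv=cv2.cvtColor(w['image'],cv2.COLOR_BGR2HSV)
    u,v=proj(w,np.array([540.4,199.7,53.])); 
    n=((hsv[...,0]>=18)&(hsv[...,0]<=32)&(hsv[...,1]>150)&(hsv[...,2]>(150))).astype(np.uint8); r=np.zeros_like(n); cv2.circle(r,(int(u),int(v)),16,1,-1); n*=r
    k=max(cv2.findContours(n,0,1)[0],key=cv2.contourArea); p=ray(w,k[:,0,0],k[:,0,1],53)[:,:2]
    A=np.arange(0,60,3); W=[np.mean([np.ptp(p@[np.cos(t),np.sin(t)]) for t in np.radians([a,a+60,a+120])]) for a in A]
    ph=np.angle(np.sum(np.array(W)*np.exp(6j*np.radians(A)))); print(fn,'flats at',(np.degrees(ph)/6+30)%60, 'width',min(W),max(W))
E
```

```text
w2.npz flats at 12.643841166946977 width 16.300235516181715 17.73446285787004
w6.npz flats at 46.78050768151357 width 16.439458434705305 18.278840298418874
```

Flats moved from 12.6° to -13.2°, so q is about 0.606, which is the stop at 0.60. I'll reseat the wrench with its bar at 47°, aligned with the tight nut, and nudge it clockwise until it bears.

```bash
python3 - <<'E'
from h import *
C=[540.55,199.75]
bot.servo_line([*C,203],attitude=down(47),speed=120); bot.dwell(.2)
hit=bot.servo_line([*C,169.8],speed=30,until_force=8)
s=bot.read_state(); print(hit,s['ee_pos'],s['ft_force'],s['moment'])
def show(a):
    s=bot.read_state(); print(a,np.round(s['ee_pos'],1),np.round(s['ft_force'],1),np.round(s['moment'],2),s['effort'][5],round(s['grip_force']),s['clock'])
show(47)
for a in (44,41,39,37,35):
    bot.servo_line([*C,170],attitude=down(a),speed=30); bot.dwell(.2); show(a)
E
```

```text
True [540.56264788 199.73508905 171.07779947] [-0.53755798 -0.01315112  5.36136159] [-0.16408981  0.19473706 -0.01455101]
47 [540.6 199.7 171.1] [-0.5 -0.   5.4] [-0.16  0.19 -0.01] -0.0039497396210208535 93 22.5417
44 [540.8 199.8 171.1] [-2.3 -2.   6.7] [-0.44  0.7  -0.09] -0.004585263377521187 93 22.9917
41 [540.7 199.8 171. ] [-3.6 -2.4  8.8] [-0.5   0.88 -0.01] -0.007499361236114055 93 23.4417
39 [540.7 199.8 171. ] [-2.6 -1.8  7.2] [-0.4   0.96  0.03] -0.0016240201512118801 93 23.8917
37 [540.7 199.8 171. ] [-4.1 -1.8  8.2] [-0.45  1.08  0.06] 0.005271800619084388 93 24.3417
35 [540.6 199.8 171.1] [-4.3 -2.6  8.4] [-0.37  1.12 -0.  ] 0.021123536280356348 93 24.7917
```

```bash
python3 - <<'E'
from h import *
bot.servo_line([540.5,199.7,170],attitude=down(39),speed=30); bot.dwell(.5)
w=cam('wrist'); D=pts(w); hsv=cv2.cvtColor(w['image'],cv2.COLOR_BGR2HSV)
m=(((hsv[...,0]<6)|(hsv[...,0]>174))&(hsv[...,1]>180)&(D[...,2]>165)); P=D[m]
print(np.percentile(P[:,2],[50,80,95]),cv2.minAreaRect(P[:,:2].astype(np.float32)))
top=P[:,2]>np.percentile(P[:,2],30); A=np.c_[P[:,:2]-P[:,:2].mean(0),np.ones(len(P))]
print('tilt',np.linalg.lstsq(A[top],P[top,2],rcond=None)[0])
s=bot.read_state(); print(s['ee_pos'],s['ft_force'],s['moment'],s['grip_force'],s['clock'])
v,u=np.nonzero(m); 
c=cam('scene'); u,v=proj(c,[540,200,100.]).astype(int)
cv2.imwrite('pics/s7.png',cv2.resize(c['image'][v-60:v+60,u-70:u+70],None,fx=5,fy=5,interpolation=cv2.INTER_CUBIC))
E
```

```text
[180.84481167 181.74529807 182.33101238] ((544.63427734375, 202.24050903320312), (90.61044311523438, 16.318635940551758), 38.716793060302734)
tilt [ 3.43580299e-03 -1.15644190e-03  1.81323670e+02]
[540.65573794 199.80427077 171.0272295 ] [-3.47474608 -0.38434874  8.01017701] [-0.32934243  1.02594992  0.09360087] 93.11497807502747 25.5917
```

View pics/s7.png

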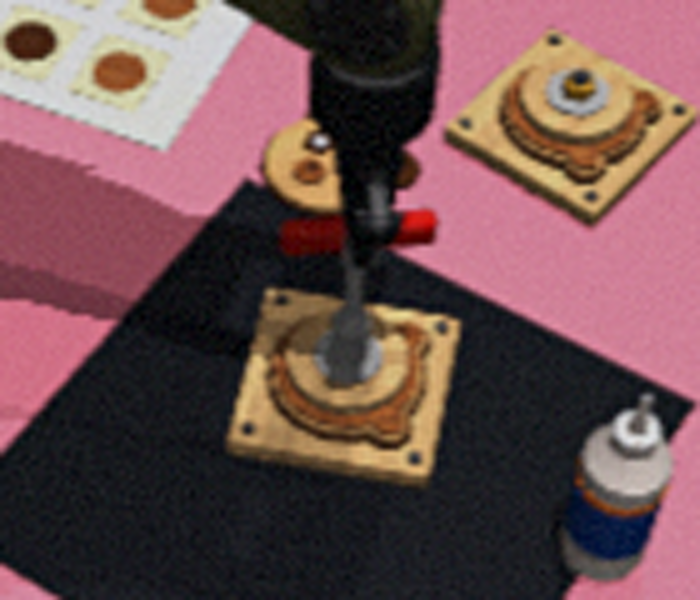

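The wrench is upright on the washer with its foot at (348,350). It is seated (grip top near 182 mm), gripped with 93 N, and tilted less than 0.005 rad. Handing in.

```bash
python3 -c "
from rig import bot
print(bot.finish_job())"
```

```text
the job is handed in; nothing more can be done
None
```

I handed the job in at about 26 s: the red 17 mm wrench fits the mat press, the nut measured tight in the images (about 0.606 rad, stop at 0.60), and the wrench is still gripped, upright and fully seated; the turning moment never showed a clear stop, and the result of the judging was not shown to me.

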